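Loosen the knurled lens ring by two turns

ROBOT

A 6-joint arm with a two-finger parallel gripper is mounted at the origin on a cart in front of the work surface, level with it; the furniture and walls round the work are solid. World frame = base frame: x ahead of the robot, y to its left, z up, the work surface at z = 0. Lengths are in m, angles in rad, forces in N, time in s.
With the tool pointing down it reaches from about 0.375 to 0.9 m from the base axis. Payload 3.1 kg.
Tool frame: the origin (TCP) lies at the very end of the fingers, on their centre line; the grasp point (between the pads) lies 19 mm behind it; x points along the fingers, y is the direction in which the jaws open and shut, and the axes are right-handed (so a half turn about x gives the same grasp; the last joint's range is limited). The gripper opens to 87 mm and grips with 3 to 60 N. Pads are 19 mm wide; open, the fingers measure 117 mm over their backs; the gripper's body (75 mm by 190 mm) begins 51 mm behind the grasp point.
Start: joints at [-1.377, 0.527, 1.433, -0, 1.181, -0.178], TCP at [0.228, -0.582, 0.223] pointing down, gripper open.
Joint ranges: [-3.08, 3.08], [-0.75, 2.2], [0.22, 2.44], [-1.43, 4.57], [0, 2.65], [-2.85, 2.85]. Speed limits (rad/s): [2.79, 2.79, 3.14, 3.14, 3.14, 3.14].

INTERFACE

Orientations are given as a unit quaternion [x, y, z, w].
In Python, from rig import robot gives the robot as it stands.
- The arm moves only by the tool carry_out, never from a script. Its argument "commands" is a list that holds one entry, the list of rows, each a list of 5 numbers: the opening, from 0 (shut) to 1 (fully open), then the shift along the tool's x, y, z in mm, then the turn about the tool's x in degrees. In form: [[[hand, x, y, z, twist], ...]]. A call has 1 to 8 rows; each row shifts and turns the pose as measured when the row begins, along the tool's axes as they then stand; what a row does not reach is not made up. A row lasts 1/12 s, in which the tool goes at most 41.7 mm and 7.16 degrees, less where a joint would pass 70% of its speed; a pose out of reach is approached as far as the arm can. A call with a gripper value outside its range is refused whole. The fingers move at their own pace and stop on an object; "force" is the grip in N (left out, the last holds). Time passes only in rows, so rows that do not move let the fingers close. It gives the time, the measured TCP pose, the force and the opening at its end, in the units of the state.
- robot.get_obs(): the state, without advancing time (a new reading comes with each control period).
- robot.camera(name): name is "side" or "top" or "wrist"; returns the picture (400x640x3 uint8, red, green, blue); there is no depth.
- robot.camera_model(name): a dict with "fx", "fy", "cx", "cy" (pixels), "R" (3x3) and "t" (3): a world point X has camera coordinates R X + t. Camera axes: x right, y down, z forward; pixel columns grow to the right and rows downward; lengths in m; the calibration is good to about 2 mm. A picture is of the moment at which its call begins: read the wrist's pose just before it. camera_model takes no time and is no camera call; for the wrist camera it gives the pose at the moment of the call.
- robot.hand_in(): hands the job in, once; it reports no verdict.
The state is a dict: "time": time; "q": joint angles; "joint_velocities": joint speeds; "joint_torque": joint torques, N m; "position": TCP position; "tool_rot": TCP orientation; "ft_force": force on the tool from outside, world axes, zero at the start; "moment": the same for the moment, N m; "grip_width": finger opening in m.
Only numpy, scipy, OpenCV 4.12 (cv2) and the standard library are available. Lean on these libraries where they do the work, as an engineer would, in place of code of your own. Each camera call takes 0.05 s, during which the arm holds its last target. There are 200 camera calls.

TASK

Loosen the brass knurled ring that retains the lens: roll a fingertip across the top of its rim, from right to left, stroke after stroke, until its white mark, which starts up to a quarter turn past the white line on top of the tube, has come round to that line for the second time, and stop there. Press lightly on the sprung cradle, do not grip or lift anything, and leave the tube with the black ring and the other things on the bench alone. Finish with the hand clear.

Things in the scene. Friction and masses are not known exactly. Their poses are not given: they have to be found in the camera images.
- brass_cell: Fixture screwed to the right-hand table, carrying the lens tube with the brass ring: grey plate 100 x 84 x 12 mm; two 8 mm steel guide pins, tops 73 mm above the table, 29 mm either side of the tube, 15 mm behind the plate's middle. Origin: middle of the plate's underside. -x: the way the lens faces, roughly to the robot; +y: left seen from the robot; z up.
- brass_centre (a point): Centre of the brass ring on its axis, with cradle up and ring tight: 78 mm above the table, 40 mm in front of the fixture's origin. Axes as the fixture's; x is the ring's axis, level. Fixed to the fixture: does not follow cradle or thread. The rim has radius 20 mm (top 98 mm above the table), 16 mm wide; the black tube behind has radius 16.5 mm.
- brass_ring (a joint): Turn of the brass ring, rad. 0 = tight: white mark (6 mm wide, across the rim) at the very top, in line with the white line on the tube. Grows as it unscrews: the top of the rim moves to the fixture's +y. 6.283 = mark at the top once more, 12.566 = twice. Starts 0.5 to 1.5; stop at 18.85. Friction 0.02 Nm (1 N at the rim) holds it where left. It moves 1.5 mm out of the tube a turn.
- brass_cradle (a joint): How far the sprung cradle with tube and ring is pressed straight down, m: 0 = up, 0.014 = on its stop. About 2.5 N to start it, then 0.5 N a mm (5 N at 5 mm); it springs back up when released. A fingertip bearing on the rim drives it by friction: the rim rolls along under the moving tip.
- black_cell: Fixture screwed to the right-hand table, carrying a like lens tube with a black ring: grey plate 100 x 84 x 12 mm; two 8 mm steel guide pins, tops 73 mm above the table, 29 mm either side of the tube, 15 mm behind the plate's middle. Origin: middle of the plate's underside. -x: the way the lens faces, roughly to the robot; +y: left seen from the robot; z up.
- black_centre (a point): Centre of the black ring on its axis, with cradle up and ring tight: 78 mm above the table, 40 mm in front of the fixture's origin. Axes as the fixture's; x is the ring's axis, level. Fixed to the fixture: does not follow cradle or thread. The rim has radius 20 mm (top 98 mm above the table), 16 mm wide; the black tube behind has radius 16.5 mm.
- black_ring (a joint): Turn of the black ring, rad, same sense; it starts tight at 0 and is to be left alone.
- tissue_pack: Flat green and white carton of lens tissue, 58 x 85 x 12 mm, loose; origin under its middle.
- cleaner: White dropper bottle with a cone cap, 41 mm across, 137 mm tall, loose; origin under its middle.
- petri_dish: Clear round dish, 62 mm across, 16 mm tall, loose; origin under its middle.

How it is judged:
On the way, in this order (a step that is already met when the one before it is completed fails the run):
1. the white mark of the brass ring has come round to the top for the first time (value of joint brass_ring above 5.933 rad), for 0.05 s.
2. the white mark has come round to the top for the second time (value of joint brass_ring between 12.216 and 12.916 rad), for 0.2 s.
At the end, for the whole second after the job is handed in: The brass ring is two full turns from tight, its white mark within 0.35 rad (20 degrees, 7 mm along the rim) of the line on the tube, at rest; the cradle is up within 2 mm; the black ring is still tight (under 0.15 rad); the carton, bottle and dish are within 20 mm of where they stood (all of step 2 and velocity of joint brass_ring between -0.05 and 0.05 rad/s and value of joint brass_cradle below 0.002 m and value of joint black_ring below 0.15 rad and distance of each of tissue_pack, cleaner, petri_dish from where it was at the start of the episode below 0.02 m); the robot touches nothing.
It fails at once if the brass ring is unscrewed past 2 1/4 turns (value of joint brass_ring above 14.2 rad).
It fails at once if the brass ring is pressed with more than 25 N (contact force between the fingers and brass_ring above 25 N).
It fails at once if the fixture with the black ring is touched with more than 2 N, or its ring turned (contact force between any of the arm, the fingers and black_cell above 2 N or value of joint black_ring above 0.2 rad).
It fails at once if the brass ring is gripped between the fingers (distance between the grasp point and brass_centre below 0.018 m and contact force between the fingers and brass_ring above 1 N).
It fails at once if the carton, bottle or dish is moved or lifted (30 mm) (distance of any of tissue_pack, cleaner, petri_dish from where it was at the start of the episode above 0.03 m).
It also fails if it takes over 64 s, if anything falls off the work surface, if the arm or the gripper's body presses on something with over 40 N, if the wrist force passes 120 N, or if a joint passes its speed limit or range.

## Working session

There is one attempt and no reset: what is moved stays moved. The work goes in short steps, Python scripts to look and compute and a tool call to move; the robot and the scene stay as the last step left them, time stands still between calls to the robot, and variables do not carry over. Pictures are saved under pics/ and viewed, on a budget of 10 in all, crops included, one or two more only if the job needs it, and the job is handed in when it is done.

Besides the shell and the picture viewer there is one more tool, called after ">>>" in YAML: its name, and indented under it one key for each argument. carry_out: Moves the arm, as the interface text tells. Its arguments: {"type":"object","properties":{"commands":{"type":"array"},"force":{"type":"number"}},"required":["commands"]}

```bash
mkdir -p pics; cat > h.py <<'E'
from rig import robot
import numpy as np, cv2
def save(n,f,crop=None,s=1):
    im=robot.camera(n)
    if crop: im=im[crop[1]:crop[3],crop[0]:crop[2]]
    im=cv2.resize(im,None,fx=s,fy=s,interpolation=cv2.INTER_CUBIC)
    cv2.imwrite('pics/'+f,cv2.cvtColor(im,cv2.COLOR_RGB2BGR))
def ray(n,u,v,z,m=None):
    m=m or robot.camera_model(n); R=np.array(m['R']);t=np.array(m['t'])
    d=R.T@np.array([(u-m['cx'])/m['fx'],(v-m['cy'])/m['fy'],1]); c=-R.T@t
    return c+d*(z-c[2])/d[2]
def proj(n,X,m=None):
    m=m or robot.camera_model(n); p=np.array(m['R'])@np.array(X)+m['t']
    return p[0]/p[2]*m['fx']+m['cx'],p[1]/p[2]*m['fy']+m['cy']
E
python3 - <<'E'
from h import *
print(robot.get_obs())
a=robot.camera('top');b=robot.camera('side')
cv2.imwrite('pics/a.png',a[:,:,::-1]);cv2.imwrite('pics/b.png',b[:,:,::-1])
for n in('top','side','wrist'):
    m=robot.camera_model(n);print(n,m['fx'],-np.array(m['R']).T@m['t'],np.round(m['R'],2).tolist())
E
```

```text
{'time': 0.0, 'q': array([-1.37648688e+00,  5.28496557e-01,  1.43388984e+00, -1.68412216e-05,
        1.18137378e+00, -1.78493263e-01]), 'joint_velocities': array([-0.00113732,  0.00094977, -0.00027171,  0.00035337, -0.0004672 ,
       -0.00035603]), 'joint_torque': array([-1.41840574e-03, -4.40051472e+01, -1.76592010e+01,  6.31602807e-02,
        5.82238950e-02, -1.57054860e-04]), 'position': array([ 0.22752699, -0.5813379 ,  0.22155692]), 'tool_rot': array([-0.69484554, -0.13181213,  0.69486867, -0.13027959]), 'ft_force': array([-0.1574553 , -0.97865663, -0.01383813]), 'moment': array([-0.00945942, -0.02827666, -0.05495859]), 'grip_width': 0.0871891137108962}
top 493.8427039007833 [ 0.40397759 -0.30714429  1.06537959] [[-0.02, -1.0, 0.0], [-1.0, 0.02, -0.07], [0.07, -0.01, -1.0]]
side 483.0890455269583 [0.3479971  0.63384909 0.48598788] [[-0.99, -0.14, -0.0], [-0.05, 0.38, -0.92], [0.13, -0.91, -0.39]]
wrist 306.6200815043182 [ 0.29087228 -0.55688571  0.38516982] [[0.36, -0.93, -0.0], [-0.9, -0.35, 0.25], [-0.23, -0.09, -0.97]]
```

View pics/a.png

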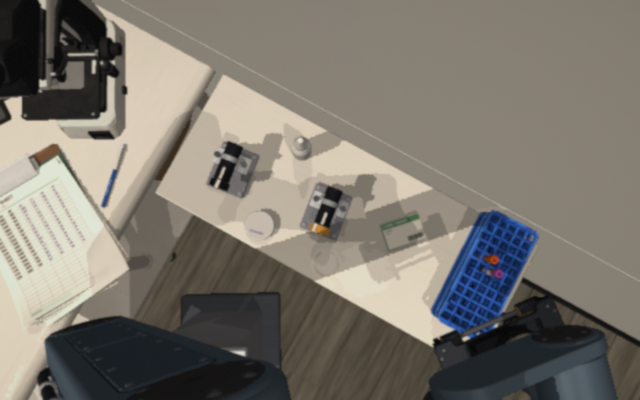

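View pics/b.png

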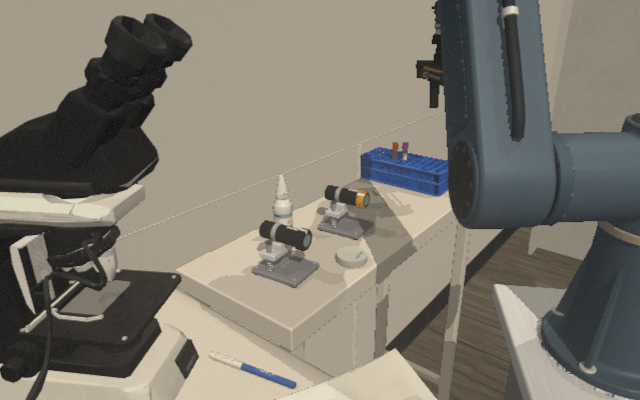

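```bash
python3 - <<'E'
from h import *
a=cv2.imread('pics/a.png')
c=cv2.resize(a[160:260,270:390],None,fx=6,fy=6,interpolation=cv2.INTER_CUBIC);cv2.imwrite('pics/c.png',c)
hsv=cv2.cvtColor(a,cv2.COLOR_BGR2HSV)
m=cv2.inRange(hsv,(8,110,80),(28,255,255));m[:, :280]=0;m[:,370:]=0;m[:170]=0;m[260:]=0
ys,xs=np.nonzero(m);u,v=xs.mean(),ys.mean();print(u,v,len(xs),xs.min(),xs.max(),ys.min(),ys.max())
print(ray('top',u,v,.095))
E
```

```text
320.66911764705884 229.36029411764707 136 310 329 223 235
[ 0.40020922 -0.32371402  0.095     ]
```

View pics/c.png

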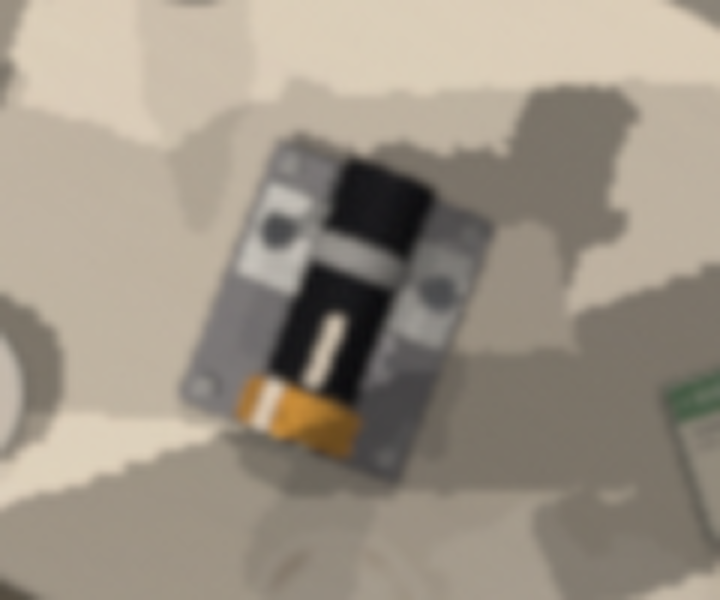

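```bash
cat >> h.py <<'E'
from scipy.spatial.transform import Rotation as Ro
C=np.array([.400,-.324,.098]); YAW=-0.36
def st():
    o=robot.get_obs(); R=Ro.from_quat(o['tool_rot']).as_matrix(); p=np.array(o['position'])
    c,s=np.cos(YAW),np.sin(YAW); d=p-C
    print('t %.2f'%o['time'],'fix xyz mm',np.round(1e3*np.array([c*d[0]+s*d[1],-s*d[0]+c*d[1],d[2]]),1),'F',np.round(o['ft_force'],1),'w',round(o['grip_width'],3),'yawZ %.1f'%np.degrees(np.arctan2(R[1,2],R[0,2])),'xax',np.round(R[:,0],3))
    return p,R
def to(X,p,R): print('tool shift mm',np.round(1e3*R.T@(np.array(X)-p),1))
E
python3 - <<'E'
from h import *
L,Rr=[ray('top',270+u/6,160+v/6,.073) for u,v in((278,230),(440,293))]
d=L-Rr; yaw=np.arctan2(-d[0],d[1]); mid=(L+Rr)/2
print('pins',L,Rr,np.linalg.norm(d),yaw, 'ring from pins',mid-.055*np.array([np.cos(yaw),np.sin(yaw),0]))
a=ray('top',270+328/6,160+320/6,.0945);b=ray('top',270+315/6,160+385/6,.0945);print('line yaw',np.arctan2(*(a-b)[[1,0]]))
p,R=st();print(R.round(2)); to([.40,-.324,.15],p,R)
E
```

```text
pins [ 0.46258466 -0.3167383   0.073     ] [ 0.44030815 -0.37055593  0.073     ] 0.0582458571636788 -0.3924535588778368 ring from pins [ 0.40062786 -0.322612    0.073     ]
line yaw -0.2200661690111837
t 0.10 fix xyz mm [ -70.7 -301.7  123.7] F [ 0.3 -0.7  0.8] w 0.087 yawZ -158.6 xax [-0.     0.002 -1.   ]
[[-0.    0.36 -0.93]
 [ 0.   -0.93 -0.36]
 [-1.   -0.   -0.  ]]
tool shift mm [  72.1 -176.8 -254.4]
```

>>> carry_out:
  commands:
    - [[0, 0, -22, -32, 0], [0, 6, -22, -32, 0], [0, 8, -22, -32, 0], [0, 8, -22, -32, 0], [0, 8, -22, -32, 0], [0, 8, -22, -32, 0], [0, 8, -22, -32, 0], [0, 8, -22, -32, 0]]
  force: 10

```text
time: 0.77
position: [0.4037, -0.3252, 0.1632]
tool_rot: [-0.695, -0.123, 0.697, -0.128]
ft_force: [0.1, -0.0, 0.2]
grip_width: 0.0418
```

>>> carry_out:
  commands:
    - [[0, 0, 0, 0, 7], [0, 0, 0, 0, 7], [0, 0, 0, 0, 7], [0, 0, 0, 0, 7], [0, 0, 0, 0, 7], [0, 0, 0, 0, 7], [0, 0, 0, 0, 4], [0, 0, 0, 0, 0]]

```text
time: 1.43
position: [0.4057, -0.3095, 0.158]
tool_rot: [-0.684, 0.161, 0.692, 0.165]
ft_force: [0.4, 0.4, -0.7]
grip_width: 0.0007
```

```bash
sed -i 's/^C=.*/C=np.array([.4004,-.323,.098]); YAW=-0.385/' h.py; python3 - <<'E'
from h import *
p,R=st(); to(C+[0,0,.03],p,R)
save('wrist','d.png')
E
```

```text
t 1.43 fix xyz mm [-0.2 14.5 60. ] F [ 0.4  0.4 -0.7] w 0.001 yawZ 153.4 xax [-0.01   0.008 -1.   ]
tool shift mm [29.9 14.6 -1.7]
```

View pics/d.png

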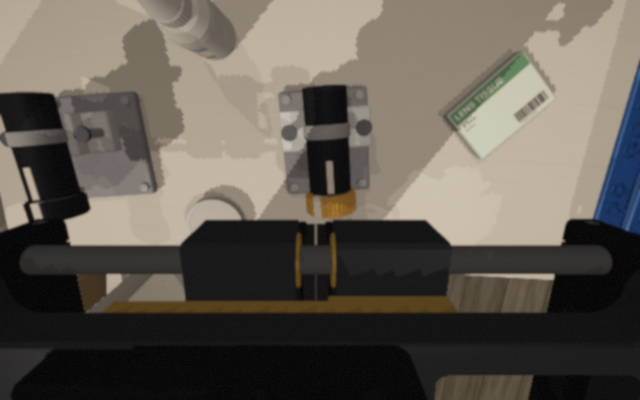

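>>> carry_out:
  commands:
    - [[0, 10, 14, 0, -4.6], [0, 20, 14, -1, 0], [0, 20, 0, 0, 0], [0, 4, 0, 0, 0], [0, 0, 0, 0, 0]]

```text
time: 1.9
position: [0.3952, -0.3367, 0.103]
tool_rot: [-0.692, 0.127, 0.698, 0.13]
ft_force: [-0.5, 0.1, -0.0]
grip_width: 0.0004
```

```bash
python3 - <<'E'
from h import *
st()
save('wrist','e.png')
E
```

```text
t 1.90 fix xyz mm [  0.3 -14.6   5. ] F [-0.5  0.1 -0. ] w 0.0 yawZ 159.0 xax [-0.008  0.006 -1.   ]
```

View pics/e.png

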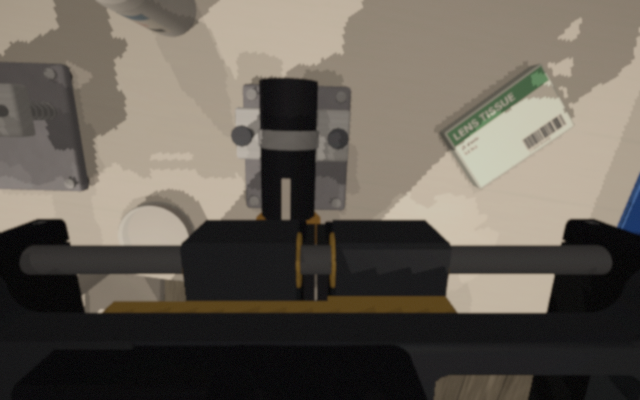

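>>> carry_out:
  commands:
    - [[0, 6, 0, 0, 0], [0, 4, 0, 0, 0], [0, 0, -4, 0, 0], [0, 0, -4, 0, 0]]

```text
time: 2.28
position: [0.398, -0.3319, 0.0965]
tool_rot: [-0.693, 0.128, 0.698, 0.126]
ft_force: [-3.2, -1.2, 6.7]
grip_width: 0.0009
```

```bash
python3 - <<'E'
from h import *
st()
E
```

```text
t 2.28 fix xyz mm [ 1.1 -9.2 -1.5] F [-3.2 -1.2  6.7] w 0.001 yawZ 159.3 xax [-0.007 -0.002 -1.   ]
```

>>> carry_out:
  commands:
    - [[0, 0, -5, 0, 0], [0, 0, -5, 0, 0], [0, 0, -5, 0, 0], [0, 0, -5, 0, 0]]

```text
time: 2.62
position: [0.4055, -0.3138, 0.1002]
tool_rot: [-0.694, 0.129, 0.697, 0.123]
ft_force: [-1.8, 0.6, 4.2]
grip_width: 0.0003
```

```bash
python3 - <<'E'
from h import *
st()
E
```

```text
t 2.62 fix xyz mm [ 1.2 10.5  2.2] F [-1.8  0.6  4.2] w 0.0 yawZ 159.4 xax [-0.006 -0.008 -1.   ]
```

>>> carry_out:
  commands:
    - [[0, -12, 0, 0, 0], [0, -30, 0, 0, 0], [0, 0, 0, 0, 0]]

```text
time: 2.87
position: [0.4067, -0.31, 0.1427]
tool_rot: [-0.694, 0.128, 0.698, 0.124]
ft_force: [1.0, -0.8, 0.2]
grip_width: 0.0006
```

```bash
python3 - <<'E'
from h import *
st()
a=robot.camera('top');b=robot.camera('side')
c=cv2.resize(a[180:260,280:360],(560,560),interpolation=cv2.INTER_CUBIC)
cv2.imwrite('pics/f.png',np.vstack([c])[:,:,::-1]);cv2.imwrite('pics/fs.png',b[:,:,::-1])
E
```

```text
t 2.87 fix xyz mm [ 0.9 14.4 44.7] F [ 1.  -0.8  0.2] w 0.001 yawZ 159.5 xax [-0.006 -0.004 -1.   ]
```

View pics/fs.png

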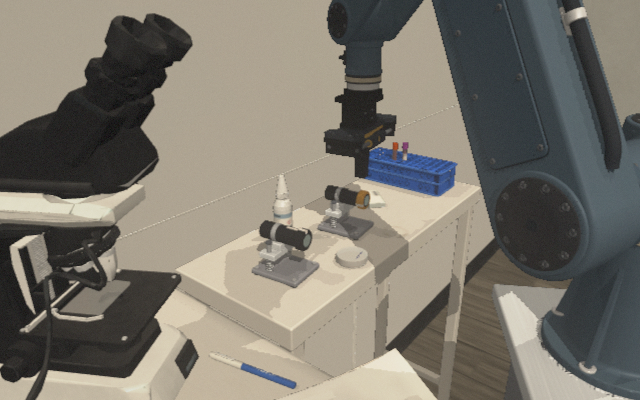

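```bash
cat >> h.py <<'E'
def look(f):
    st()
    a,b,w=[robot.camera(n) for n in('top','side','wrist')]
    k=lambda i,x,y,s:cv2.resize(i[y:y+s,x:x+s],(260,260),interpolation=cv2.INTER_CUBIC)
    cv2.imwrite('pics/'+f,np.hstack([k(a,290,195,60),k(b,340,175,44),k(w,270,120,120)])[:,:,::-1])
E
python3 - <<'E'
from h import *
look('g.png')
E
```

```text
t 2.97 fix xyz mm [-1.5 15.3 41.6] F [-0.9  0.4  0.6] w 0.001 yawZ 159.5 xax [-0.011  0.    -1.   ]
```

View pics/g.png

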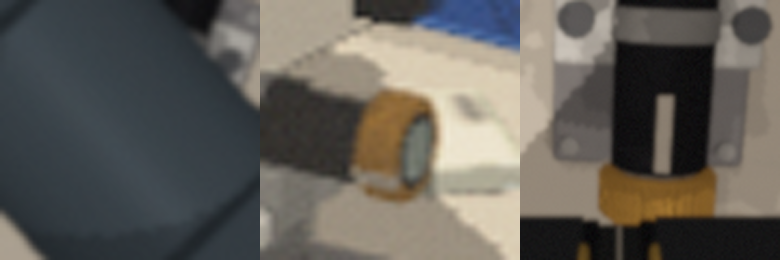

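```bash
cat >> h.py <<'E'
def mark(turn=0.3):
    c,s=np.cos(YAW),np.sin(YAW); ex=np.array([c,s,0]);ey=np.array([-s,c,0]);ez=np.array([0,0,1.])
    for n in('side','wrist'):
        m=robot.camera_model(n); im=robot.camera(n); cam=-np.array(m['R']).T@m['t']
        hs=cv2.cvtColor(cv2.GaussianBlur(im,(3,3),0),cv2.COLOR_RGB2HSV); out=[]
        for th in np.arange(-2.4,2.5,.1):
            nn=np.sin(th)*ey+np.cos(th)*ez; C0=C-[0,0,.02]-ex*.0015*turn
            P=C0+.02*nn
            if (cam-P)@nn/np.linalg.norm(cam-P)<.15: continue
            v=[]
            for dx in(-.004,0,.004):
                u=np.round(proj(n,P+ex*dx,m)).astype(int)
                if 0<=u[0]<640 and 0<=u[1]<400: v.append(hs[u[1],u[0],1])
            if v: out.append((round(th,1),int(np.median(v))))
        print(n,' '.join('%.1f:%d'%o for o in out))
E
python3 - <<'E'
from h import *
st();mark()
E
```

```text
t 3.12 fix xyz mm [-2.6 15.3 40.2] F [-0.2 -0.9 -0.5] w 0.001 yawZ 159.5 xax [-0.013  0.003 -1.   ]
side -0.2:148 -0.1:148 0.0:151 0.1:153 0.2:153 0.3:153 0.4:153 0.5:152 0.6:153 0.7:153 0.8:153 0.9:151 1.0:148 1.1:149 1.2:148 1.3:147 1.4:124 1.5:100 1.6:65 1.7:68 1.8:84 1.9:101 2.0:95 2.1:71 2.2:71 2.3:52 2.4:50
wrist -1.2:56 -1.1:66 -1.0:97 -0.9:149 -0.8:176 -0.7:178 -0.6:180 -0.5:181 -0.4:179 -0.3:178 -0.2:179 -0.1:180 0.0:179 0.1:179 0.2:179 0.3:180 0.4:180 0.5:179 0.6:180 0.7:179 0.8:179 0.9:181 1.0:182 1.1:181 1.2:181 1.3:180 1.4:180
```

>>> carry_out:
  commands:
    - [[0, 10, 15, 0, 0], [0, 15, 15, 0, 0], [0, 9, 0, 0, 0], [0, 0, 0, 0, 0]]

```text
time: 3.55
position: [0.3929, -0.3364, 0.1015]
tool_rot: [-0.691, 0.125, 0.701, 0.126]
ft_force: [0.2, 0.3, 2.4]
grip_width: 0.0007
```

```bash
python3 - <<'E'
from h import *
st()
E
```

```text
t 3.55 fix xyz mm [ -1.9 -15.2   3.5] F [0.2 0.3 2.4] w 0.001 yawZ 159.5 xax [-0.013  0.004 -1.   ]
```

>>> carry_out:
  commands:
    - [[0, 3, 0, -1, 0], [0, 1, -4.5, 0, 0], [0, 1, -4.5, 0, 0], [0, 1, -4.5, 0, 0], [0, 1, -4.5, 0, 0], [0, 1, -4.5, 0, 0], [0, 1, -4.5, 0, 0], [0, 1, -4.5, 0, 0]]

```text
time: 4.22
position: [0.4061, -0.3044, 0.0962]
tool_rot: [-0.692, 0.126, 0.7, 0.124]
ft_force: [-0.6, 0.9, 4.9]
grip_width: 0.0004
```

```bash
python3 - <<'E'
from h import *
st();mark()
E
```

```text
t 4.22 fix xyz mm [-1.7 19.4 -1.8] F [-0.6  0.9  4.9] w 0.0 yawZ 159.6 xax [-0.013 -0.001 -1.   ]
side -0.2:30 -0.1:30 0.0:30 0.1:30 0.2:30 0.3:31 0.4:31 0.5:26 0.6:31 0.7:35 0.8:50 0.9:96 1.0:134 1.1:145 1.2:148 1.3:149 1.4:149 1.5:144 1.6:144 1.7:143 1.8:145 1.9:143 2.0:143 2.1:142 2.2:140 2.3:133 2.4:133
wrist -1.1:0 -1.0:11 -0.9:11 -0.8:11 -0.7:11 -0.6:12 -0.5:0 -0.4:11 -0.3:12 -0.2:11 -0.1:12 0.0:8 0.1:8 0.2:9 0.3:9 0.4:0 0.5:113 0.6:171 0.7:156 0.8:21 0.9:27 1.0:13 1.1:14 1.2:26 1.3:71 1.4:117
```

>>> carry_out:
  commands:
    - [[0, -14, -2, 0, 0], [0, -8, 15, 0, 0], [0, 0, 17, 0, 0], [0, 11, 0, 0, 0], [0, 0, 0, 0, 0]]

```text
time: 4.73
position: [0.3975, -0.3277, 0.1086]
tool_rot: [-0.692, 0.123, 0.7, 0.123]
ft_force: [0.2, 0.9, -0.3]
grip_width: 0.0005
```

```bash
python3 - <<'E'
from h import *
st();mark()
E
```

```text
t 4.73 fix xyz mm [-0.9 -5.5 10.6] F [ 0.2  0.9 -0.3] w 0.0 yawZ 159.9 xax [-0.012  0.002 -1.   ]
side -0.2:145 -0.1:145 0.0:146 0.1:147 0.2:147 0.3:151 0.4:151 0.5:152 0.6:150 0.7:148 0.8:150 0.9:150 1.0:150 1.1:148 1.2:149 1.3:148 1.4:146 1.5:145 1.6:142 1.7:141 1.8:136 1.9:127 2.0:109 2.1:74 2.2:74 2.3:53 2.4:53
wrist -1.3:12 -1.2:24 -1.1:71 -1.0:105 -0.9:140 -0.8:105 -0.7:26 -0.6:15 -0.5:15 -0.4:64 -0.3:146 -0.2:38 -0.1:14 0.0:28 0.1:75 0.2:115 0.3:31 0.4:0 0.5:12 0.6:12 0.7:12 0.8:24 0.9:12 1.0:12 1.1:12 1.2:22
```

>>> carry_out:
  commands:
    - [[0, 0, 11, 0, 0], [0, 9, 0, 0, 0], [0, 3, 0, 0, 0], [0, 1, -4.5, 0, 0], [0, 1, -4.5, 0, 0], [0, 1, -4.5, 0, 0], [0, 1, -4.5, 0, 0], [0, 1, -4.5, 0, 0]]

```text
time: 5.5
position: [0.4027, -0.3215, 0.0945]
tool_rot: [-0.694, 0.126, 0.699, 0.118]
ft_force: [-1.9, -1.5, 7.2]
grip_width: 0.0005
```

>>> carry_out:
  commands:
    - [[0, 1, -4.5, 0, 0], [0, 1, -4.5, 0, 0], [0, 0, 0, 0, 0]]

```text
time: 5.75
position: [0.407, -0.3108, 0.0941]
tool_rot: [-0.695, 0.126, 0.698, 0.118]
ft_force: [-0.9, 0.9, 5.9]
grip_width: 0.0003
```

```bash
python3 - <<'E'
from h import *
st()
E
```

```text
t 5.75 fix xyz mm [ 1.5 13.8 -3.9] F [-0.9  0.9  5.9] w 0.0 yawZ 160.1 xax [-0.007 -0.01  -1.   ]
```

>>> carry_out:
  commands:
    - [[0, -20, -2, 0, 0], [0, -12, 0, 0, 0], [0, -10, 12, 0, 0], [0, 0, 12, 0, 0], [0, 0, 7, 0, 0], [0, 0, 0, 0, 0]]

```text
time: 6.25
position: [0.3973, -0.3314, 0.1356]
tool_rot: [-0.694, 0.122, 0.7, 0.121]
ft_force: [-0.3, -0.7, -0.3]
grip_width: 0.0005
```

```bash
python3 - <<'E'
from h import *
st();mark(.7);look('i.png')
E
```

```text
t 6.25 fix xyz mm [ 0.3 -8.9 37.6] F [-0.3 -0.7 -0.3] w 0.001 yawZ 160.2 xax [-0.009 -0.001 -1.   ]
side -0.2:143 -0.1:147 0.0:146 0.1:149 0.2:149 0.3:152 0.4:150 0.5:147 0.6:150 0.7:150 0.8:150 0.9:150 1.0:150 1.1:146 1.2:145 1.3:143 1.4:143 1.5:143 1.6:141 1.7:141 1.8:136 1.9:133 2.0:104 2.1:74 2.2:61 2.3:55 2.4:49
wrist -1.3:48 -1.2:52 -1.1:66 -1.0:109 -0.9:111 -0.8:69 -0.7:50 -0.6:68 -0.5:155 -0.4:180 -0.3:179 -0.2:179 -0.1:179 0.0:178 0.1:181 0.2:177 0.3:182 0.4:180 0.5:180 0.6:181 0.7:177 0.8:180 0.9:181 1.0:179 1.1:183 1.2:183 1.3:181
t 6.35 fix xyz mm [-0.6 -7.8 37.1] F [-0.2  0.4 -1.2] w 0.001 yawZ 160.3 xax [-0.01   0.001 -1.   ]
```

View pics/i.png

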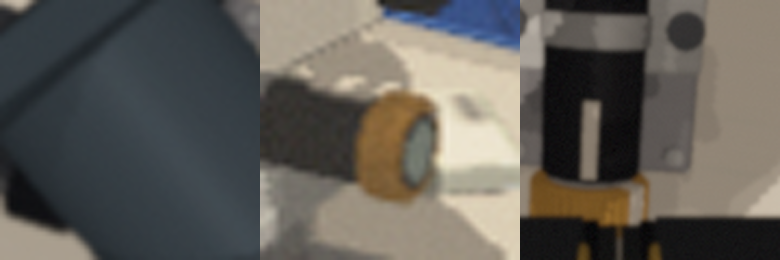

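>>> carry_out:
  commands:
    - [[0, 14, 8, 0, 0], [0, 16, 0, 0, 0], [0, 6, 0, 0, 0], [0, 0, 0, 0, 0]]

```text
time: 6.83
position: [0.3951, -0.3374, 0.0984]
tool_rot: [-0.694, 0.121, 0.7, 0.119]
ft_force: [-0.1, -0.8, 3.8]
grip_width: 0.0003
```

```bash
python3 - <<'E'
from h import *
st()
E
```

```text
t 6.83 fix xyz mm [  0.5 -15.3   0.4] F [-0.1 -0.8  3.8] w 0.0 yawZ 160.4 xax [-0.009 -0.001 -1.   ]
```

>>> carry_out:
  commands:
    - [[0, 3, 0, 0, 0], [0, 1, -4.5, 0, 0], [0, 1, -4.5, 0, 0], [0, 1, -4.5, 0, 0], [0, 1, -4.5, 0, 0], [0, 1, -4.5, 0, 0], [0, 1, -4.5, 0, 0], [0, 1, -4.5, 0, 0]]

```text
time: 7.5
position: [0.4061, -0.3108, 0.0953]
tool_rot: [-0.695, 0.124, 0.699, 0.114]
ft_force: [-0.9, 0.2, 4.6]
grip_width: 0.0004
```

```bash
python3 - <<'E'
from h import *
st();
E
```

```text
t 7.50 fix xyz mm [ 0.7 13.4 -2.7] F [-0.9  0.2  4.6] w 0.0 yawZ 160.6 xax [-0.008 -0.013 -1.   ]
```

>>> carry_out:
  commands:
    - [[0, -20, -2, 0, 0], [0, -12, 0, 0, 0], [0, -10, 12, 0, 0], [0, 0, 12, 0, 0], [0, 0, 7, 0, 0], [0, 0, 0, 0, 0]]

```text
time: 8.0
position: [0.3972, -0.3334, 0.1401]
tool_rot: [-0.695, 0.122, 0.699, 0.115]
ft_force: [-0.2, 0.4, -1.0]
grip_width: 0.0007
```

```bash
python3 - <<'E'
from h import *
st();mark(1.1)
E
```

```text
t 8.00 fix xyz mm [  1.  -10.8  42.1] F [-0.2  0.4 -1. ] w 0.001 yawZ 160.8 xax [-0.007 -0.009 -1.   ]
side -0.2:136 -0.1:131 0.0:115 0.1:96 0.2:79 0.3:59 0.4:62 0.5:86 0.6:123 0.7:137 0.8:146 0.9:148 1.0:147 1.1:146 1.2:143 1.3:143 1.4:143 1.5:141 1.6:141 1.7:138 1.8:136 1.9:115 2.0:99 2.1:73 2.2:61 2.3:56 2.4:52
wrist -1.3:50 -1.2:53 -1.1:69 -1.0:116 -0.9:160 -0.8:180 -0.7:180 -0.6:181 -0.5:178 -0.4:179 -0.3:180 -0.2:181 -0.1:181 0.0:180 0.1:180 0.2:180 0.3:178 0.4:180 0.5:139 0.6:66 0.7:50 0.8:48 0.9:67 1.0:101 1.1:141 1.2:170 1.3:179
```

>>> carry_out:
  commands:
    - [[0, 16, 5, 0, 0], [0, 18, 0, 0, 0], [0, 7, 0, 0, 0], [0, 3, 0, 0, 0], [0, 1, -4.5, 0, 0], [0, 1, -4.5, 0, 0], [0, 1, -4.5, 0, 0], [0, 1, -4.5, 0, 0]]

```text
time: 8.77
position: [0.4009, -0.3246, 0.0919]
tool_rot: [-0.695, 0.123, 0.7, 0.111]
ft_force: [-1.7, -1.0, 8.0]
grip_width: 0.0005
```

>>> carry_out:
  commands:
    - [[0, 1, -4.5, 0, 0], [0, 1, -4.5, 0, 0], [0, 1, -4.5, 0, 0], [0, 0, 0, 0, 0]]

```text
time: 9.1
position: [0.4062, -0.3113, 0.0929]
tool_rot: [-0.696, 0.124, 0.699, 0.11]
ft_force: [0.4, 0.9, 6.9]
grip_width: 0.0006
```

>>> carry_out:
  commands:
    - [[0, -20, -2, 0, 0], [0, -6, 0, 0, 0], [0, 0, 12, 0, 0], [0, 0, 12, 0, 0], [0, 0, 5, 0, 0], [0, 0, 0, 0, 0]]

```text
time: 9.6
position: [0.3966, -0.3364, 0.1196]
tool_rot: [-0.695, 0.122, 0.7, 0.11]
ft_force: [0.0, -0.3, -0.0]
grip_width: 0.0005
```

```bash
python3 - <<'E'
from h import *
st();mark(1.3)
E
```

```text
t 9.60 fix xyz mm [  1.5 -13.9  21.6] F [ 0.  -0.3 -0. ] w 0.001 yawZ 161.1 xax [-0.01  -0.016 -1.   ]
side -0.2:144 -0.1:147 0.0:148 0.1:148 0.2:148 0.3:148 0.4:153 0.5:150 0.6:149 0.7:149 0.8:149 0.9:149 1.0:148 1.1:148 1.2:145 1.3:145 1.4:137 1.5:108 1.6:78 1.7:61 1.8:67 1.9:86 2.0:88 2.1:77 2.2:62 2.3:56 2.4:54
wrist -1.3:48 -1.2:53 -1.1:51 -1.0:49 -0.9:134 -0.8:154 -0.7:138 -0.6:15 -0.5:15 -0.4:30 -0.3:102 -0.2:36 -0.1:24 0.0:12 0.1:0 0.2:12 0.3:12 0.4:0 0.5:12 0.6:12 0.7:12 0.8:13 0.9:12 1.0:12 1.1:12 1.2:85
```

>>> carry_out:
  commands:
    - [[0, 12, 2, 2, 0], [0, 10, 0, 0, 0], [0, 3, 0, 0, 0], [0, 1, -4.5, 0, 0], [0, 1, -4.5, 0, 0], [0, 1, -4.5, 0, 0], [0, 1, -4.5, 0, 0], [0, 1, -4.5, 0, 0]]

```text
time: 10.37
position: [0.4002, -0.3223, 0.0903]
tool_rot: [-0.695, 0.125, 0.7, 0.105]
ft_force: [-2.4, -0.4, 8.3]
grip_width: 0.0005
```

>>> carry_out:
  commands:
    - [[0, 1, -4.5, 0, 0], [0, 1, -4.5, 0, 0], [0, 0, 0, 0, 0]]

```text
time: 10.62
position: [0.4039, -0.3132, 0.0906]
tool_rot: [-0.695, 0.125, 0.7, 0.104]
ft_force: [-1.2, 2.8, 8.1]
grip_width: 0.0006
```

>>> carry_out:
  commands:
    - [[0, -20, -2, 0, 0], [0, -6, 0, 0, 0], [0, 0, 12, 0, 0], [0, 0, 12, 0, 0], [0, 0, 5, 0, 0], [0, 0, 0, 0, 0]]

```text
time: 11.12
position: [0.3951, -0.3381, 0.1166]
tool_rot: [-0.695, 0.124, 0.701, 0.104]
ft_force: [-0.5, -0.2, -0.1]
grip_width: 0.0005
```

```bash
python3 - <<'E'
from h import *
st();mark(1.5)
E
```

```text
t 11.12 fix xyz mm [  0.8 -16.   18.6] F [-0.5 -0.2 -0.1] w 0.0 yawZ 161.5 xax [-0.012 -0.026 -1.   ]
side -0.2:142 -0.1:145 0.0:145 0.1:147 0.2:149 0.3:150 0.4:152 0.5:151 0.6:152 0.7:152 0.8:151 0.9:151 1.0:150 1.1:149 1.2:146 1.3:145 1.4:144 1.5:142 1.6:141 1.7:140 1.8:140 1.9:114 2.0:98 2.1:72 2.2:67 2.3:54 2.4:48
wrist -1.3:48 -1.2:69 -1.1:124 -1.0:141 -0.9:139 -0.8:38 -0.7:15 -0.6:15 -0.5:21 -0.4:51 -0.3:32 -0.2:13 -0.1:12 0.0:12 0.1:12 0.2:12 0.3:12 0.4:12 0.5:12 0.6:12 0.7:12 0.8:12 0.9:12 1.0:12 1.1:12 1.2:21
```

>>> carry_out:
  commands:
    - [[0, 10, 2, 0, 0], [0, 9, 0, 0, 0], [0, 3, 0, 0, 0], [0, 0.5, -4.5, 0, 0], [0, 0.5, -4.5, 0, 0], [0, 0.5, -4.5, 0, 0], [0, 0.5, -4.5, 0, 0], [0, 0.5, -4.5, 0, 0]]

```text
time: 11.88
position: [0.3998, -0.3272, 0.0902]
tool_rot: [-0.695, 0.127, 0.701, 0.096]
ft_force: [-4.3, -1.9, 9.4]
grip_width: 0.0004
```

>>> carry_out:
  commands:
    - [[0, 0.5, -4.5, 0, 0], [0, 0, 0, 0, 0]]

```text
time: 12.05
position: [0.4014, -0.3229, 0.0907]
tool_rot: [-0.695, 0.127, 0.701, 0.095]
ft_force: [-0.8, 2.2, 8.4]
grip_width: 0.0006
```

>>> carry_out:
  commands:
    - [[0, -20, -2, 0, 0], [0, -20, 0, 0, 0], [0, -6, 12, 0, 0], [0, 0, 12, 0, 0], [0, 0, 5, 0, 0], [0, 0, 0, 0, 0]]

```text
time: 12.55
position: [0.3923, -0.3457, 0.1356]
tool_rot: [-0.694, 0.124, 0.703, 0.097]
ft_force: [0.1, 0.9, 0.4]
grip_width: 0.0002
```

```bash
python3 - <<'E'
from h import *
st();mark(1.8);look('j.png')
E
```

```text
t 12.55 fix xyz mm [  1.  -24.1  37.6] F [0.1 0.9 0.4] w 0.0 yawZ 162.0 xax [-0.019 -0.037 -0.999]
side -0.2:143 -0.1:148 0.0:148 0.1:149 0.2:149 0.3:151 0.4:149 0.5:152 0.6:152 0.7:151 0.8:149 0.9:147 1.0:147 1.1:147 1.2:147 1.3:146 1.4:142 1.5:141 1.6:140 1.7:141 1.8:132 1.9:119 2.0:99 2.1:75 2.2:69 2.3:54 2.4:49
wrist -1.3:48 -1.2:52 -1.1:71 -1.0:120 -0.9:164 -0.8:180 -0.7:171 -0.6:169 -0.5:144 -0.4:142 -0.3:144 -0.2:144 -0.1:146 0.0:148 0.1:148 0.2:145 0.3:170 0.4:169 0.5:178 0.6:177 0.7:179 0.8:180 0.9:182 1.0:181 1.1:181 1.2:180
t 12.65 fix xyz mm [  0.3 -23.   37.2] F [-1.2  0.8  0.1] w 0.0 yawZ 162.0 xax [-0.02  -0.035 -0.999]
```

View pics/j.png

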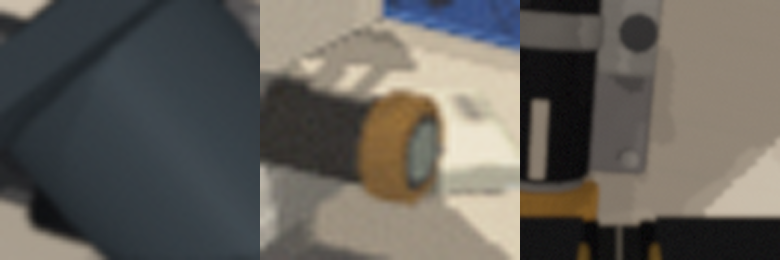

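>>> carry_out:
  commands:
    - [[0, 14, -8, 1, 0], [0, 16, 0, 0, 0], [0, 6, 0, 0, 0], [0, 3, 0, 0, 0], [0, 0.5, -4.5, 0, 0], [0, 0.5, -4.5, 0, 0], [0, 0.5, -4.5, 0, 0], [0, 0, -4.5, 0, 0]]

```text
time: 13.47
position: [0.4, -0.3247, 0.0962]
tool_rot: [-0.695, 0.126, 0.702, 0.091]
ft_force: [-2.8, -0.2, 6.2]
grip_width: 0.0003
```

>>> carry_out:
  commands:
    - [[0, -20, 0, 0, 0], [0, -20, 0, 0, 0], [0, -6, 9, 0, 0], [0, 0, 9, 0, 0], [0, 0, 0, 0, 0]]

```text
time: 13.88
position: [0.3952, -0.3377, 0.1453]
tool_rot: [-0.694, 0.125, 0.703, 0.092]
ft_force: [0.5, 0.3, 0.8]
grip_width: 0.0003
```

```bash
python3 - <<'E'
from h import *
st();mark(1.8)
E
```

```text
t 13.88 fix xyz mm [  0.7 -15.6  47.3] F [0.5 0.3 0.8] w 0.0 yawZ 162.4 xax [-0.019 -0.044 -0.999]
side -0.2:143 -0.1:148 0.0:148 0.1:150 0.2:152 0.3:152 0.4:153 0.5:153 0.6:151 0.7:151 0.8:149 0.9:146 1.0:148 1.1:146 1.2:144 1.3:143 1.4:143 1.5:142 1.6:141 1.7:139 1.8:127 1.9:120 2.0:95 2.1:73 2.2:66 2.3:51 2.4:47
wrist -1.3:49 -1.2:51 -1.1:59 -1.0:67 -0.9:56 -0.8:61 -0.7:102 -0.6:177 -0.5:181 -0.4:181 -0.3:180 -0.2:180 -0.1:179 0.0:180 0.1:180 0.2:180 0.3:179 0.4:179 0.5:180 0.6:181 0.7:179 0.8:182 0.9:180 1.0:181 1.1:180 1.2:181 1.3:183
```

>>> carry_out:
  commands:
    - [[0, 18, 3, 0, 0], [0, 18, 0, 0, 0], [0, 8, 0, 0, 0], [0, 3, 0, 0, 0], [0, 0.5, -4.5, 0, 0], [0, 0.5, -4.5, 0, 0], [0, 0.5, -4.5, 0, 0], [0, 0, 0, 0, 0]]

```text
time: 14.65
position: [0.3958, -0.3349, 0.0939]
tool_rot: [-0.693, 0.127, 0.704, 0.088]
ft_force: [-2.6, -0.3, 6.5]
grip_width: 0.0003
```

>>> carry_out:
  commands:
    - [[0, -20, 0, 0, 0], [0, -20, 0, 0, 0], [0, -6, 5, 0, 0], [0, 0, 0, 0, 0]]

```text
time: 14.98
position: [0.3947, -0.3357, 0.1414]
tool_rot: [-0.692, 0.125, 0.705, 0.089]
ft_force: [0.5, -0.8, 0.3]
grip_width: 0.0007
```

```bash
python3 - <<'E'
from h import *
st();mark(1.8);look('k.png')
E
```

```text
t 14.98 fix xyz mm [ -0.5 -14.   43.4] F [ 0.5 -0.8  0.3] w 0.001 yawZ 162.5 xax [-0.026 -0.048 -0.999]
side -0.2:143 -0.1:147 0.0:148 0.1:148 0.2:149 0.3:150 0.4:150 0.5:153 0.6:153 0.7:151 0.8:149 0.9:149 1.0:149 1.1:148 1.2:146 1.3:143 1.4:143 1.5:139 1.6:139 1.7:139 1.8:132 1.9:121 2.0:99 2.1:75 2.2:68 2.3:52 2.4:48
wrist -1.3:49 -1.2:53 -1.1:69 -1.0:100 -0.9:161 -0.8:156 -0.7:82 -0.6:50 -0.5:49 -0.4:105 -0.3:176 -0.2:177 -0.1:179 0.0:181 0.1:182 0.2:180 0.3:181 0.4:180 0.5:180 0.6:181 0.7:181 0.8:181 0.9:183 1.0:182 1.1:183 1.2:183 1.3:181
t 15.08 fix xyz mm [ -1.6 -13.1  42. ] F [ 0.2 -0.6 -0.1] w 0.001 yawZ 162.5 xax [-0.027 -0.045 -0.999]
```

View pics/k.png

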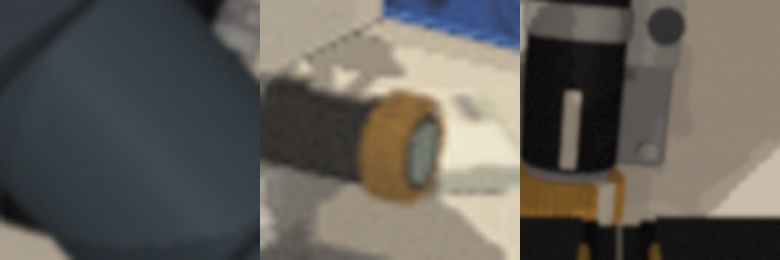

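>>> carry_out:
  commands:
    - [[0, 15, 0, 0, 0], [0, 17, 0, 0, 0], [0, 8, 0, 0, 0], [0, 3, 0, 0, 0], [0, 0.5, -4.5, 0, 0], [0, 0.5, -4.5, 0, 0], [0, 0.5, -4.5, 0, 0], [0, 0.5, -4.5, 0, 0]]

```text
time: 15.9
position: [0.3977, -0.3258, 0.0927]
tool_rot: [-0.691, 0.127, 0.706, 0.086]
ft_force: [-2.8, -0.6, 7.8]
grip_width: 0.0006
```

>>> carry_out:
  commands:
    - [[0, -20, 0, 0, 0], [0, -20, 0, 0, 0], [0, -6, 5, 0, 0], [0, 0, 0, 0, 0]]

```text
time: 16.23
position: [0.3969, -0.3263, 0.1396]
tool_rot: [-0.69, 0.125, 0.707, 0.087]
ft_force: [0.4, -0.1, 0.3]
grip_width: 0.0007
```

```bash
python3 - <<'E'
from h import *
st();mark(1.9);look('l.png')
E
```

```text
t 16.23 fix xyz mm [-2.  -4.3 41.6] F [ 0.4 -0.1  0.3] w 0.001 yawZ 162.7 xax [-0.032 -0.05  -0.998]
side -0.2:108 -0.1:126 0.0:129 0.1:145 0.2:152 0.3:152 0.4:150 0.5:153 0.6:153 0.7:151 0.8:152 0.9:150 1.0:147 1.1:149 1.2:146 1.3:145 1.4:141 1.5:141 1.6:139 1.7:137 1.8:138 1.9:119 2.0:97 2.1:73 2.2:68 2.3:54 2.4:48
wrist -1.2:53 -1.1:68 -1.0:97 -0.9:159 -0.8:177 -0.7:180 -0.6:182 -0.5:179 -0.4:180 -0.3:179 -0.2:150 -0.1:50 0.0:47 0.1:56 0.2:142 0.3:179 0.4:180 0.5:180 0.6:181 0.7:181 0.8:183 0.9:181 1.0:182 1.1:181 1.2:181 1.3:182
t 16.33 fix xyz mm [-3.1 -3.5 40.3] F [ 0.5 -0.1 -0.1] w 0.0 yawZ 162.7 xax [-0.034 -0.048 -0.998]
```

View pics/l.png

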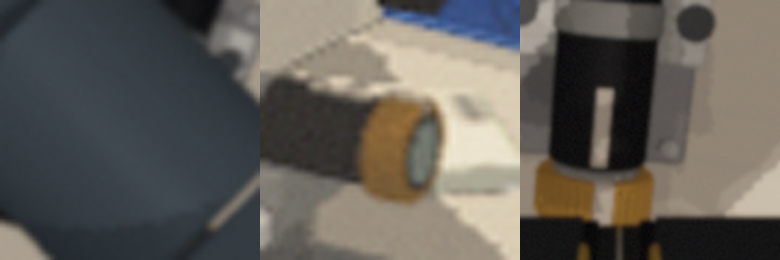

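>>> carry_out:
  commands:
    - [[0, -25, 0, 0, 0], [0, -30, 0, 0, 0], [0, -30, 0, 0, 0], [0, 0, 0, 0, 0], [0, 0, 0, 0, 0]]

```text
time: 16.9
position: [0.3963, -0.3179, 0.219]
tool_rot: [-0.685, 0.121, 0.713, 0.092]
ft_force: [-0.3, 1.0, -0.3]
grip_width: 0.0003
```

```bash
python3 - <<'E'
from h import *
st();mark(1.9)
print(robot.hand_in())
E
```

```text
t 16.90 fix xyz mm [ -5.7   3.2 121. ] F [-0.3  1.  -0.3] w 0.0 yawZ 162.7 xax [-0.046 -0.034 -0.998]
side -0.2:105 -0.1:124 0.0:126 0.1:143 0.2:149 0.3:150 0.4:149 0.5:149 0.6:151 0.7:148 0.8:147 0.9:146 1.0:146 1.1:146 1.2:145 1.3:142 1.4:140 1.5:139 1.6:137 1.7:137 1.8:135 1.9:118 2.0:99 2.1:71 2.2:66 2.3:54 2.4:48
wrist -1.2:65 -1.1:72 -1.0:106 -0.9:148 -0.8:170 -0.7:179 -0.6:182 -0.5:179 -0.4:180 -0.3:178 -0.2:131 -0.1:61 0.0:46 0.1:58 0.2:132 0.3:176 0.4:179 0.5:180 0.6:180 0.7:180 0.8:181 0.9:181 1.0:182 1.1:182 1.2:182 1.3:180 1.4:178
the job is handed in; nothing more can be done
None
```

I rolled the brass ring loose with the closed fingertips until its white mark came round to the line for the second time. That took nine right-to-left strokes, with a peak reading of about 9 N at the ends of the moves. I then raised the hand about 120 mm clear and handed in at 16.9 s; no verdict is reported.

**Mark:** In the last wrist view it sits on the line on the tube, within about 0.1 rad. The side camera agrees only roughly: its reading of the mark was consistently a few tenths of a radian lower, and it put the mark at or just short of the top. The two cameras had disagreed by 0.4 rad earlier (0.35 against 0.75), so I trusted the mark against the line itself.

**Turn count:** It was not measured directly. I got it by adding up the strokes and seeing the mark come past the top once before the final approach.

**Hand and other objects:** The force reading at the end was about 1 N or less in each axis, which is the free-air noise level. The tool tilted about 3° over the run, with no visible effect. I did not measure the black ring, carton, bottle or dish at the end, but the hand worked only above the brass ring after the approach.

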